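Gauge the panel gap in a loudspeaker cabinet

ROBOT

A 7-joint arm with a two-finger parallel gripper is mounted at the origin on the work surface. World frame = base frame: x ahead of the robot, y to its left, z up, the work surface at z = 0. Lengths are in m, angles in rad, forces in N, time in s.
With the tool pointing down it reaches from about 0.425 to 0.925 m from the base axis. Payload 6.8 kg.
Tool frame: the origin (TCP) lies midway between the tips of the shut fingers; the grasp point (between the pads) lies 19 mm behind it; x points along the fingers, z is the direction in which the jaws open and shut, and the axes are right-handed (so a half turn about x gives the same grasp; the last joint's range is limited). The gripper opens to 85 mm and grips with 20 to 120 N. Pads are 22 mm wide; open, the fingers measure 114 mm over their backs; the gripper's body (76 mm by 85 mm) begins 54 mm behind the grasp point. The pads swing forward as they close: fully open they stand 13 mm farther back than shut.
Start: joints at [1.12, 0.477, 0.022, 1.555, -0.011, 1.109, -0.083], TCP at [0.227, -0.636, 0.231] pointing down, gripper open.
Joint ranges: [-2.96, 2.96], [-0.34, 2.1], [-1.41, 1.46], [0.24, 2.44], [-1.37, 4.51], [0.17, 1.92], [-2.96, 2.96]. Speed limits (rad/s): [2.39, 2.39, 3.14, 3.14, 3.14, 3.14, 3.14].

INTERFACE

Orientations are given as a unit quaternion [w, x, y, z].
In Python, from station import bot gives the robot as it stands. The module is installed in compiled form; this text tells all that it offers.
- The arm moves only by the shell command python3 -m jog 'ROWS' [FORCE]. ROWS is text: rows parted by semicolons, each of 7 numbers parted by spaces: the shift along the tool's x, y, z in mm, then the turn, a rotation vector about the tool's x, y, z in units of 6 degrees (1.0 is 6 degrees), then the finger opening in mm, from 0 to 85.4. A call has 1 to 5 rows; each row shifts and turns the commanded pose from where the row before left it, along the tool's axes as they then stand; what a row does not reach is not made up. A row lasts 1/10 s, in which the tool goes at most 50 mm and 8.59 degrees, less where a joint would pass 70% of its speed; a pose out of reach is approached as far as the arm can. A call with a gripper value outside its range is refused whole. The fingers move at their own pace and stop on an object; FORCE is the grip in N (left out, the last holds). Time passes only in rows, so rows that do not move let the fingers close. It gives the time, the measured TCP pose, the force and the opening at its end, in the units of the state.
- bot.get_obs(): the state, without advancing time (a new reading comes with each control period).
- bot.read_camera(name): name is "scene" or "top" or "wrist"; returns (picture, depth): 420x560x3 uint8, red, green, blue; 420x560 float32, m along the optical axis (not along the pixel's ray), 0 where there is no reading.
- bot.calibration(name): a dict with "fx", "fy", "cx", "cy" (pixels), "D" ([k1, k2, p1, p2, k3] as OpenCV has them; the pictures are not rectified), "T" (4x4, takes a point from camera to world coordinates). Camera axes: x right, y up, looking along -z (the intrinsics and any distortion apply to the point x, -y, -z); pixel columns grow to the right and rows downward; lengths in m; the calibration is good to about 2 mm. A picture is of the moment at which its call begins: read the wrist's pose just before it. calibration takes no time and is no camera call; for the wrist camera it gives the pose at the moment of the call.
- bot.hand_in(): hands the job in, once; it reports no verdict.
The state is a dict: "t": time; "q": joint angles; "joint_vel": joint speeds; "joint_torque": joint torques, N m; "eef_pos": TCP position; "tool_rot": TCP orientation; "contact_force": force on the tool from outside, world axes, zero at the start; "torque": the same for the moment, N m; "gripper_width": opening from 0.0 (shut) to 1.0 (fully open).
Only numpy, scipy, OpenCV 4.12 (cv2) and the standard library are available. Lean on these libraries where they do the work, as an engineer would, in place of code of your own. Each camera call takes 0.05 s, during which the arm holds its last target.

TASK

Find the size of the gap between the fixed brace and the sprung panel in the middle bay of the loudspeaker cabinet: starting with the thinnest gauge, try the gauges upright in the gap, around the middle of its length, going up in thickness until one binds. Leave the one that binds standing in the gap, gently pushed down until its collar sits on the wood, and put the others back in the rack, any slot. Never force a gauge that is too thick, and leave the bottle, the driver and the tape where they are.

Things in the scene. Friction and masses are not known exactly. Their poses are not given: they have to be found in the camera images.
- cabinet: Open wooden loudspeaker cabinet fixed on the bench, lying on its back, open side up: 200 mm (its x) by 330 mm (its y), walls 100 mm high, three bays side by side along its y. Origin: centre of its underside. In the middle bay stand a fixed wooden brace (-y side) and a sprung wooden panel (+y side), each 130 mm long along x, level tops 112 mm above the origin, 12 mm above the walls
- gap (a point): Point fixed in the cabinet at x = 0, y = 0, z = 112 mm, in the mouth of the gap (or up to 2 mm inside the brace) between brace and panel: a straight upright slot along the cabinet's x, open above, 90 mm deep. Its width (y) is unknown, 4 to 12 mm. A gauge thinner than it has over 1 mm of play; the one that binds is 0.8 to 1.6 mm thicker and presses the panel back that much; the next, about 4 mm: too much
- gap_edge (a point): Top edge of the sprung panel's gap-side face, half-way along its length (cabinet x = 0, y = +6 mm, z = 112 mm at rest): the gap lies on its -y side. The panel can be pressed only to +y (cabinet axes) against springs: about 3 N before it starts to move, then 3 N more for each mm; it comes back by itself
- rack: Fixed wooden gauge rack, 80 mm (x) by 250 mm (y) by 60 mm high, origin at the centre of its underside. Four upright through slots at y = -90, -30, 30 and 90 mm (x = 0), each 28 mm (x) by 19 mm (y). The gauges stand in them, blade down, in any order, their collars resting on the rack's top; every gauge fits every slot loosely
- gauge1: Gauge 1 (thinnest), about 90 g, upright. Origin: middle of the blade's tip. Steel blade 22 mm wide (x), 6 mm thick (y), 45 mm long up to the collar, the last 12 mm tapering to 2 mm thick. Collar plate 40 (x) by 32 (y) by 6 mm; black handle above it 18 (x) by 20 (y) by 46 mm high. The thicker the gauge, the wider its handle (18, 26, 34, 42 mm)
- handle1 (a point): Centre of the handle of gauge 1, 74 mm above the blade's tip, 29 mm above the collar's underside and 23 mm below the handle's top; same axes as the gauge
- gauge2: Gauge 2 (second), about 110 g, upright. Origin: middle of the blade's tip. Steel blade 22 mm wide (x), 9 mm thick (y), 45 mm long up to the collar, the last 12 mm tapering to 2 mm thick. Collar plate 40 (x) by 32 (y) by 6 mm; black handle above it 26 (x) by 20 (y) by 46 mm high. The thicker the gauge, the wider its handle (18, 26, 34, 42 mm)
- handle2 (a point): Centre of the handle of gauge 2, 74 mm above the blade's tip, 29 mm above the collar's underside and 23 mm below the handle's top; same axes as the gauge
- gauge3: Gauge 3 (third), about 130 g, upright. Origin: middle of the blade's tip. Steel blade 22 mm wide (x), 12 mm thick (y), 45 mm long up to the collar, the last 12 mm tapering to 2 mm thick. Collar plate 40 (x) by 32 (y) by 6 mm; black handle above it 34 (x) by 20 (y) by 46 mm high. The thicker the gauge, the wider its handle (18, 26, 34, 42 mm)
- handle3 (a point): Centre of the handle of gauge 3, 74 mm above the blade's tip, 29 mm above the collar's underside and 23 mm below the handle's top; same axes as the gauge
- gauge4: Gauge 4 (thickest), about 150 g, upright. Origin: middle of the blade's tip. Steel blade 22 mm wide (x), 15 mm thick (y), 45 mm long up to the collar, the last 12 mm tapering to 2 mm thick. Collar plate 40 (x) by 32 (y) by 6 mm; black handle above it 42 (x) by 20 (y) by 46 mm high. The thicker the gauge, the wider its handle (18, 26, 34, 42 mm)
- handle4 (a point): Centre of the handle of gauge 4, 74 mm above the blade's tip, 29 mm above the collar's underside and 23 mm below the handle's top; same axes as the gauge
- cleaner: Bystander: closed white bottle, 68 mm across, 130 mm high; origin under its centre
- driver: Bystander: round loudspeaker driver, 120 mm across, 57 mm high; origin under its centre
- tape: Bystander: roll of tape lying flat, 90 mm across, 24 mm high; origin under its centre
Things that resemble listed ones, but are neither listed nor needed, are in the scene too. Leave any purple look-alike of the gauge3 alone.

How it is judged:
On the way, in this order (a step that is already met when the one before it is completed fails the run):
1. the thinnest gauge has been tried: its tip is at least 15 mm down the gap (z of handle1 in the frame of cabinet below 0.171 m and x of handle1 in the frame of cabinet between -0.055 and 0.055 m and y of handle1 in the frame of cabinet between -0.012 and 0.012 m and angle between handle1's own z axis and vertical below 0.2 rad), for 0.1 s.
2. the gauge that binds stands fully down in the gap, the panel pressed back by 0.4 to 2.7 mm, and the fingers have let go ((((z of handle1 in the frame of cabinet between 0.137 and 0.144 m and x of handle1 in the frame of cabinet between -0.045 and 0.045 m and y of handle1 in the frame of cabinet between -0.012 and 0.012 m and angle between handle1's own z axis and vertical below 0.12 rad) and contact force between the fingers and gauge1 below 0.2 N) or ((z of handle2 in the frame of cabinet between 0.137 and 0.144 m and x of handle2 in the frame of cabinet between -0.045 and 0.045 m and y of handle2 in the frame of cabinet between -0.012 and 0.012 m and angle between handle2's own z axis and vertical below 0.12 rad) and contact force between the fingers and gauge2 below 0.2 N) or ((z of handle3 in the frame of cabinet between 0.137 and 0.144 m and x of handle3 in the frame of cabinet between -0.045 and 0.045 m and y of handle3 in the frame of cabinet between -0.012 and 0.012 m and angle between handle3's own z axis and vertical below 0.12 rad) and contact force between the fingers and gauge3 below 0.2 N) or ((z of handle4 in the frame of cabinet between 0.137 and 0.144 m and x of handle4 in the frame of cabinet between -0.045 and 0.045 m and y of handle4 in the frame of cabinet between -0.012 and 0.012 m and angle between handle4's own z axis and vertical below 0.12 rad) and contact force between the fingers and gauge4 below 0.2 N)) and distance of gap_edge from where it was at the start of the episode between 0.0004 and 0.0027 m), for 0.3 s.
At the end, for the whole second after the job is handed in: One gauge stands in the gap within 45 mm of the middle of its length, upright within 0.12 rad, its collar within 3 mm of the wood, tight: the sprung panel is pressed back by 0.4 to 2.7 mm. The other three stand in slots of the rack, collars within 4 mm of its top. All at rest ((((z of handle1 in the frame of cabinet between 0.137 and 0.144 m and x of handle1 in the frame of cabinet between -0.045 and 0.045 m and y of handle1 in the frame of cabinet between -0.012 and 0.012 m and angle between handle1's own z axis and vertical below 0.12 rad) and (z of handle2 in the frame of rack between 0.08 and 0.093 m and x of handle2 in the frame of rack between -0.02 and 0.02 m and y of handle2 in the frame of rack between -0.11 and 0.11 m and angle between handle2's own z axis and vertical below 0.15 rad) and (z of handle3 in the frame of rack between 0.08 and 0.093 m and x of handle3 in the frame of rack between -0.02 and 0.02 m and y of handle3 in the frame of rack between -0.11 and 0.11 m and angle between handle3's own z axis and vertical below 0.15 rad) and (z of handle4 in the frame of rack between 0.08 and 0.093 m and x of handle4 in the frame of rack between -0.02 and 0.02 m and y of handle4 in the frame of rack between -0.11 and 0.11 m and angle between handle4's own z axis and vertical below 0.15 rad)) or ((z of handle2 in the frame of cabinet between 0.137 and 0.144 m and x of handle2 in the frame of cabinet between -0.045 and 0.045 m and y of handle2 in the frame of cabinet between -0.012 and 0.012 m and angle between handle2's own z axis and vertical below 0.12 rad) and (z of handle1 in the frame of rack between 0.08 and 0.093 m and x of handle1 in the frame of rack between -0.02 and 0.02 m and y of handle1 in the frame of rack between -0.11 and 0.11 m and angle between handle1's own z axis and vertical below 0.15 rad) and (z of handle3 in the frame of rack between 0.08 and 0.093 m and x of handle3 in the frame of rack between -0.02 and 0.02 m and y of handle3 in the frame of rack between -0.11 and 0.11 m and angle between handle3's own z axis and vertical below 0.15 rad) and (z of handle4 in the frame of rack between 0.08 and 0.093 m and x of handle4 in the frame of rack between -0.02 and 0.02 m and y of handle4 in the frame of rack between -0.11 and 0.11 m and angle between handle4's own z axis and vertical below 0.15 rad)) or ((z of handle3 in the frame of cabinet between 0.137 and 0.144 m and x of handle3 in the frame of cabinet between -0.045 and 0.045 m and y of handle3 in the frame of cabinet between -0.012 and 0.012 m and angle between handle3's own z axis and vertical below 0.12 rad) and (z of handle1 in the frame of rack between 0.08 and 0.093 m and x of handle1 in the frame of rack between -0.02 and 0.02 m and y of handle1 in the frame of rack between -0.11 and 0.11 m and angle between handle1's own z axis and vertical below 0.15 rad) and (z of handle2 in the frame of rack between 0.08 and 0.093 m and x of handle2 in the frame of rack between -0.02 and 0.02 m and y of handle2 in the frame of rack between -0.11 and 0.11 m and angle between handle2's own z axis and vertical below 0.15 rad) and (z of handle4 in the frame of rack between 0.08 and 0.093 m and x of handle4 in the frame of rack between -0.02 and 0.02 m and y of handle4 in the frame of rack between -0.11 and 0.11 m and angle between handle4's own z axis and vertical below 0.15 rad)) or ((z of handle4 in the frame of cabinet between 0.137 and 0.144 m and x of handle4 in the frame of cabinet between -0.045 and 0.045 m and y of handle4 in the frame of cabinet between -0.012 and 0.012 m and angle between handle4's own z axis and vertical below 0.12 rad) and (z of handle1 in the frame of rack between 0.08 and 0.093 m and x of handle1 in the frame of rack between -0.02 and 0.02 m and y of handle1 in the frame of rack between -0.11 and 0.11 m and angle between handle1's own z axis and vertical below 0.15 rad) and (z of handle2 in the frame of rack between 0.08 and 0.093 m and x of handle2 in the frame of rack between -0.02 and 0.02 m and y of handle2 in the frame of rack between -0.11 and 0.11 m and angle between handle2's own z axis and vertical below 0.15 rad) and (z of handle3 in the frame of rack between 0.08 and 0.093 m and x of handle3 in the frame of rack between -0.02 and 0.02 m and y of handle3 in the frame of rack between -0.11 and 0.11 m and angle between handle3's own z axis and vertical below 0.15 rad))) and distance of gap_edge from where it was at the start of the episode between 0.0004 and 0.0027 m and linear speed of each of gauge1, gauge2, gauge3, gauge4 below 0.02 m/s); the robot touches nothing.
It fails at once if the sprung panel is forced back by more than 3.3 mm (a gauge that is too thick, or pushed aside) (distance of gap_edge from where it was at the start of the episode above 0.0033 m).
It fails at once if a gauge is pressed on the cabinet or its panel with more than 30 N (contact force between any of gauge1, gauge2, gauge3, gauge4 and cabinet above 30 N).
It fails at once if the bottle is pushed away or tipped (distance of cleaner from where it was at the start of the episode above 0.03 m or angle between cleaner's own z axis and vertical above 0.3 rad).
It fails at once if the driver is pushed away or tipped (distance of driver from where it was at the start of the episode above 0.03 m or angle between driver's own z axis and vertical above 0.3 rad).
It fails at once if the tape is pushed away or tipped (distance of tape from where it was at the start of the episode above 0.03 m or angle between tape's own z axis and vertical above 0.3 rad).
It also fails if it takes over 72 s, if anything falls off the work surface, if the arm or the gripper's body presses on something with over 40 N, if the wrist force passes 120 N, or if a joint passes its speed limit or range.

## Working session

There is one attempt and no reset: what is moved stays moved. The work goes in short steps, Python scripts to look and compute and a shell command to move; the robot and the scene stay as the last step left them, time stands still between calls to the robot, and variables do not carry over. Pictures are saved under pics/ and viewed, and the job is handed in when it is done.

```bash
mkdir -p pics; ls; python3 - <<'E'
from station import bot
import cv2,numpy as np
o=bot.get_obs()
print({k:np.round(v,3).tolist() if not isinstance(v,float) else v for k,v in o.items()})
for n in ["scene","top","wrist"]:
    c=bot.calibration(n); print(n,c["fx"],c["cx"],c["cy"],np.round(c["D"],3),np.round(c["T"],3).tolist())
    p,d=bot.read_camera(n); cv2.imwrite(f"pics/{n}0.png",p[:,:,::-1]); np.save(f"{n}0.npy",d)
print(bot.get_obs()["t"])
E
```

```text
pics
{'t': 0.0, 'q': [1.12, 0.478, 0.022, 1.556, -0.012, 1.109, -0.083], 'joint_vel': [0.0, -0.001, -0.001, 0.001, 0.001, 0.0, -0.0], 'joint_torque': [-0.0, -59.645, 1.608, -28.119, 0.013, 0.009, 0.0], 'eef_pos': [0.227, -0.635, 0.23], 'tool_rot': [0.577, 0.408, 0.579, -0.407], 'contact_force': [0.352, 0.462, 0.248], 'torque': [-0.031, 0.008, 0.001], 'gripper_width': 1.000559278482995}
scene 437.183694697903 287.6426077603681 206.39573386647606 [-0.001  0.     0.     0.     0.   ] [[0.507, -0.719, 0.476, 1.033], [0.862, 0.427, -0.273, -0.26], [-0.006, 0.549, 0.836, 0.928], [0.0, 0.0, 0.0, 1.0]]
top 428.9288218672573 281.02084662844516 215.19832745006948 [-0.072  0.     0.     0.     0.   ] [[-0.004, 0.985, -0.174, 0.317], [-1.0, -0.005, -0.002, 0.035], [-0.002, 0.174, 0.985, 1.269], [0.0, 0.0, 0.0, 1.0]]
wrist 323.5007674610407 278.48373065298136 213.10182007170607 [-0.045  0.     0.     0.     0.   ] [[0.336, 0.898, 0.284, 0.3], [-0.942, 0.321, 0.099, -0.61], [-0.002, -0.3, 0.954, 0.373], [0.0, 0.0, 0.0, 1.0]]
0.15
```

View pics/scene0.png

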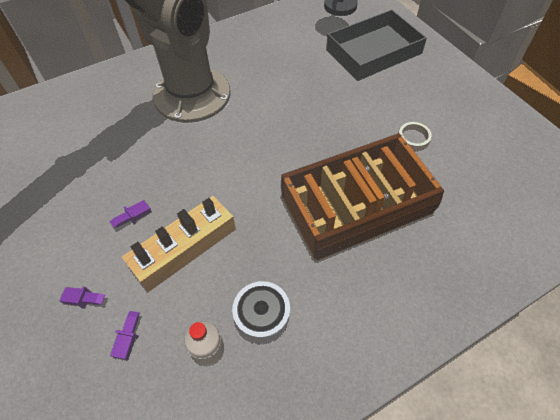

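View pics/top0.png

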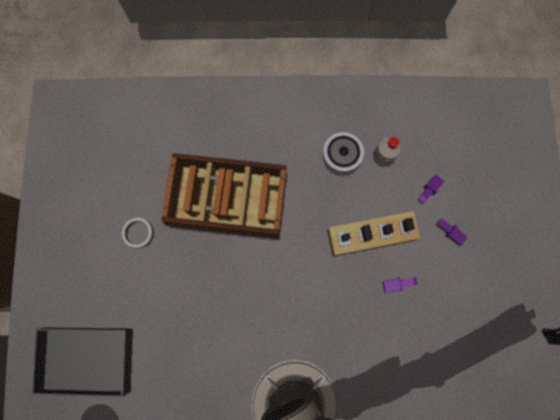

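View pics/wrist0.png

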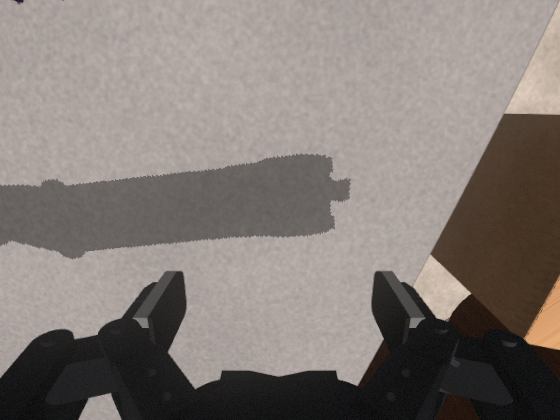

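The top view shows the cabinet around (225,195), the rack around (375,233) with four black handles, the driver at (344,152), the bottle at (390,148) and the tape at (137,233). Purple look-alikes lie near the rack. Next I'll measure these.

```bash
cat > h.py <<'E'
import numpy as np,cv2
from station import bot
from scipy.spatial.transform import Rotation as R
def K(c): return np.array([[c["fx"],0,c["cx"]],[0,c["fy"],c["cy"]],[0,0,1.]])
def und(uv,c):
    return cv2.undistortPoints(np.asarray(uv,float).reshape(-1,1,2),K(c),np.array(c["D"],float)).reshape(-1,2)
def pts(uv,z,c):   # depth
    n=und(uv,c); z=np.asarray(z).reshape(-1,1)
    P=np.hstack([n[:,:1]*z,-n[:,1:]*z,-z]); return P@c["T"][:3,:3].T+c["T"][:3,3]
def plane(uv,h,c):
    n=und(uv,c); d=np.hstack([n[:,:1],-n[:,1:],-np.ones((len(n),1))])@np.array(c["T"])[:3,:3].T
    o=np.array(c["T"])[:3,3]; return o+d*((h-o[2])/d[:,2:])
def cloud(d,c):
    H,W=d.shape; u,v=np.meshgrid(np.arange(W),np.arange(H))
    P=pts(np.stack([u,v],-1).reshape(-1,2),d.reshape(-1),dict(c,T=np.array(c["T"]))).reshape(H,W,3); P[d==0]=np.nan; return P
def proj(P,c):
    T=np.linalg.inv(np.array(c["T"])); q=np.asarray(P,float).reshape(-1,3)@T[:3,:3].T+T[:3,3]
    q=q*[1,-1,-1]; return cv2.projectPoints(q.reshape(-1,1,3),np.zeros(3),np.zeros(3),K(c),np.array(c["D"],float))[0].reshape(-1,2)
E
python3 - <<'E'
from h import *
for n in ["top","scene"]:
    c=bot.calibration(n); d=np.load(n+"0.npy"); P=cloud(d,c); Z=P[...,2]
    print(n,"table z",np.nanmedian(Z[(Z<.02)&(Z>-.03)]))
    def rect(sel,name):
        X=P[sel][:,:2].astype(np.float32)*1000
        if len(X)<5: print(name,len(X));return
        r=cv2.minAreaRect(X); print(name,len(X),np.round(r[0],1),np.round(r[1],1),round(r[2],2),"z",np.round(np.percentile(P[sel][:,2],[5,50,95]),4))
    reg=(P[...,1]<-.08)&(P[...,1]>-.4)&(P[...,0]>.3)&(P[...,0]<.62)
    rect(reg&(abs(Z-.06)<.006),"racktop")
    m=(reg&(Z>.085)).astype(np.uint8); k,l,s,ce=cv2.connectedComponentsWithStats(m)
    for i in range(1,k):
        if s[i,4]>8: rect(l==i,"handle %s"%np.round(ce[i]))
    reg=(P[...,1]>0)&(P[...,1]<.45)&(P[...,0]>.3)&(P[...,0]<.8)
    rect(reg&(abs(Z-.1)<.005),"walls"); rect(reg&(Z>.03),"cab")
    m=(reg&(Z>.107)&(Z<.125)).astype(np.uint8); k,l,s,ce=cv2.connectedComponentsWithStats(m)
    for i in range(1,k):
        if s[i,4]>8: rect(l==i,"brace %s"%np.round(ce[i]))
E
python3 - <<'E'
import cv2
a=cv2.imread('pics/top0.png')
cv2.imwrite('pics/topz.png',cv2.hconcat([cv2.resize(a[140:250,155:295],None,fx=2.85,fy=2.85,interpolation=2),cv2.resize(a[140:250,310:450],None,fx=2.85,fy=2.85,interpolation=2)]))
a=cv2.imread('pics/scene0.png')
cv2.imwrite('pics/scz.png',cv2.resize(a[120:260,270:450],None,fx=4,fy=4,interpolation=2))
E
```

```text
top table z 0.00045646388749198685
racktop 1812 [ 479.5 -229. ] [ 80.7 253.5] 10.51 z [0.0561 0.0602 0.0647]
handle [409. 224.] 129 [ 496.4 -317.7] [34.1 21.1] 8.51 z [0.0887 0.1103 0.1147]
handle [367. 233.] 148 [ 474.2 -198.8] [42.2 22.4] 9.04 z [0.0884 0.1111 0.1156]
handle [388. 229.] 95 [ 483.7 -258. ] [25.6 19.8] 8.32 z [0.0899 0.1111 0.1145]
handle [345. 237.] 62 [ 462.5 -139.3] [17.7 20.5] 10.84 z [0.0907 0.1107 0.1154]
walls 1951 [589.5 196.8] [332.4 200.9] 83.17 z [0.0959 0.0999 0.1036]
cab 6499 [563.4 229.2] [393.3 263.8] 83.96 z [0.0421 0.0942 0.1136]
brace [189. 188.] 306 [601.2 291.9] [ 19.8 130.3] 83.82 z [0.1087 0.1124 0.1161]
brace [219. 191.] 277 [590.5 209.4] [ 17.1 128.9] 83.3 z [0.1087 0.1124 0.1159]
brace [226. 192.] 301 [587.9 188. ] [ 18.6 129.9] 83.02 z [0.1094 0.1122 0.1159]
brace [264. 197.] 301 [576.   84.8] [ 17.9 129.6] 83.14 z [0.1086 0.112  0.116 ]
scene table z -0.00045720248631575533
racktop 2579 [ 480.3 -230.6] [ 84.3 250.8] 10.97 z [0.0566 0.0597 0.0647]
handle [208. 205.] 124 [ 464.9 -143.5] [19.4 20.8] 19.8 z [0.0883 0.1084 0.1124]
handle [186. 220.] 228 [ 476.5 -201.3] [42.2 21. ] 11.4 z [0.088  0.1101 0.1136]
handle [163. 235.] 168 [ 486.9 -261.1] [26.6 20.2] 10.82 z [0.0874 0.1095 0.113 ]
handle [139. 252.] 202 [ 498.5 -319.6] [35.8 20.1] 9.9 z [0.0882 0.1102 0.1135]
walls 2642 [590.3 194.4] [331.3 202.2] 83.16 z [0.0958 0.099  0.1025]
cab 11542 [593.2 193.9] [331.5 208.1] 83.16 z [0.0419 0.0866 0.1117]
brace [398. 167.] 364 [601.3 290.2] [ 21.1 131.2] 83.16 z [0.1083 0.1113 0.114 ]
brace [363. 180.] 731 [590.2 196.6] [ 40.8 132.2] 83.2 z [0.1083 0.1113 0.114 ]
brace [319. 197.] 394 [577.5  83.7] [ 19.7 130.7] 83.22 z [0.1085 0.1114 0.1137]
```

View pics/topz.png

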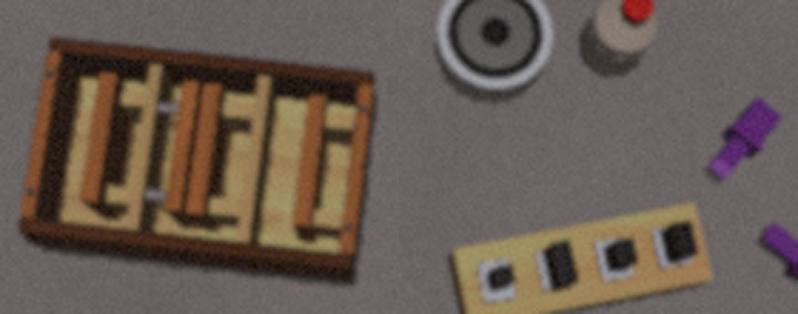

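View pics/scz.png

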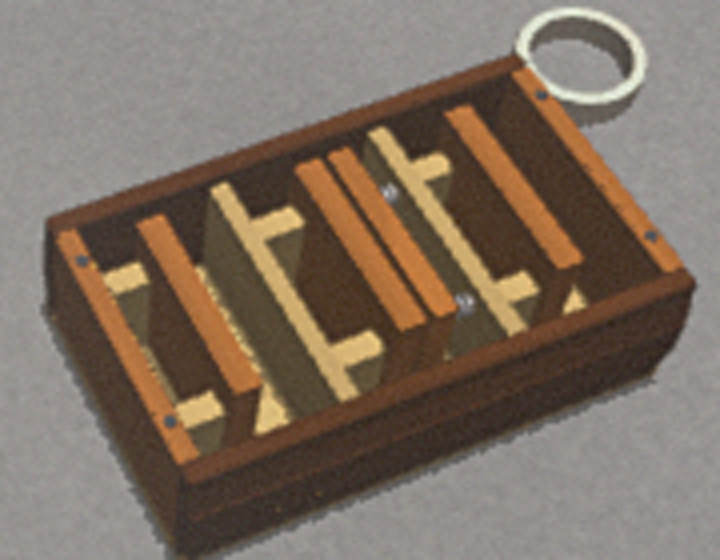

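The middle-bay pair is visible, with the spring hardware on the +y side. That puts the cabinet yaw at about -6.8° and the rack yaw at about +10.8°. From y+ to y-, the rack holds gauges 1, 4, 2 and 3. Next is a planning helper, then a look from above the rack.

```bash
cat >> h.py <<'E'
def toolR(yaw,flip=False):
    # tool x down, tool z along +-(gauge y at yaw deg)
    a=np.deg2rad(yaw); z=np.array([-np.sin(a),np.cos(a),0])*(-1 if flip else 1); x=np.array([0,0,-1.]); y=np.cross(z,x)
    return np.stack([x,y,z],1)
def cur(o=None):
    o=o or bot.get_obs(); q=o["tool_rot"]; return np.array(o["eef_pos"]),R.from_quat([q[1],q[2],q[3],q[0]])
def plan(p,yaw,N,w,flip=False):
    p0,r0=cur(); rt=R.from_matrix(toolR(yaw,flip)); rv=(r0.inv()*rt).as_rotvec()
    out=[];pc,rc=p0,r0
    for i in range(N):
        pn=p0+(np.array(p)-p0)*(i+1)/N; s=rc.inv().apply(pn-pc)*1000; st=rv/N
        out.append(" ".join("%.1f"%v for v in s)+" "+" ".join("%.2f"%v for v in np.rad2deg(st)/6)+" %g"%w); pc=pn; rc=rc*R.from_rotvec(st)
    print("rot deg",np.round(np.rad2deg(rv),1),"shift mm",np.round((np.array(p)-p0)*1000,1)); print(";\n".join(out))
def st():
    o=bot.get_obs(); p,r=cur(o); m=r.as_matrix(); print("t %.2f pos %s zaxis %.2f deg F %s w %.3f xax %s"%(o["t"],np.round(p*1000,1),np.rad2deg(np.arctan2(m[1,2],m[0,2])),np.round(o["contact_force"],1),o["gripper_width"],np.round(m[:,0],3)))
E
python3 - <<'E'
from h import *
st(); m=cur()[1].as_matrix(); print(m.round(3)); print("cam rel tool",(m.T@(bot.calibration("wrist")["T"][:3,3]-cur()[0])).round(3))
for f in (0,1): plan([.463,-.16,.23],10.8,10,60,f)
E
```

```text
t 0.15 pos [ 226.7 -635.3  230.5] zaxis -70.36 deg F [-0.5 -0.2  0.2] w 1.002 xax [-0.001  0.001 -1.   ]
[[-0.001  0.942  0.336]
 [ 0.001  0.336 -0.942]
 [-1.    -0.    -0.001]]
cam rel tool [-0.143  0.077  0.   ]
rot deg [-1.712e+02 -0.000e+00 -1.000e-01] shift mm [236.3 475.3  -0.5]
0.1 38.2 -36.8 -2.85 -0.00 -0.00 60;
0.1 47.4 -23.9 -2.85 -0.00 -0.00 60;
0.1 52.3 -8.9 -2.85 -0.00 -0.00 60;
0.1 52.6 6.9 -2.85 -0.00 -0.00 60;
0.1 48.3 22.0 -2.85 -0.00 -0.00 60;
0.1 39.7 35.3 -2.85 -0.00 -0.00 60;
0.0 27.5 45.4 -2.85 -0.00 -0.00 60;
0.0 12.9 51.5 -2.85 -0.00 -0.00 60;
0.0 -2.8 53.0 -2.85 -0.00 -0.00 60;
0.0 -18.3 49.8 -2.85 -0.00 -0.00 60
rot deg [ 8.8 -0.1  0. ] shift mm [236.3 475.3  -0.5]
0.1 38.2 -36.8 0.15 -0.00 0.00 60;
0.1 37.7 -37.4 0.15 -0.00 0.00 60;
0.1 37.1 -38.0 0.15 -0.00 0.00 60;
0.1 36.5 -38.6 0.15 -0.00 0.00 60;
0.1 35.9 -39.1 0.15 -0.00 0.00 60;
0.1 35.3 -39.7 0.15 -0.00 0.00 60;
0.1 34.7 -40.2 0.15 -0.00 0.00 60;
0.1 34.0 -40.7 0.15 -0.00 0.00 60;
0.1 33.4 -41.2 0.15 -0.00 0.00 60;
0.1 32.8 -41.8 0.15 -0.00 0.00 60
```

```bash
python3 -m jog '0 38.2 -36.8 0.15 0 0 60;0 37.7 -37.4 0.15 0 0 60;0 37.1 -38 0.15 0 0 60;0 36.5 -38.6 0.15 0 0 60;0 35.9 -39.1 0.15 0 0 60' 30; python3 -m jog '0 35.3 -39.7 0.15 0 0 60;0 34.7 -40.2 0.15 0 0 60;0 34 -40.7 0.15 0 0 60;0 33.4 -41.2 0.15 0 0 60;0 32.8 -41.8 0.15 0 0 50'; python3 -m jog '0 0 0 0 0 0 50;0 0 0 0 0 0 50'
python3 - <<'E'
from h import *
st(); c=bot.calibration("wrist"); p,d=bot.read_camera("wrist"); cv2.imwrite("pics/w1.png",p[:,:,::-1]); np.save("w1.npy",d); 
import pickle; pickle.dump(c,open("w1.c","wb")); st()
E
```

```text
t: 0.65
eef_pos: [0.3388, -0.41, 0.2312]
tool_rot: [0.561, 0.43, 0.561, -0.43]
contact_force: [0.9, -1.0, 0.4]
gripper_width: 0.7
t: 1.15
eef_pos: [0.4505, -0.1865, 0.2314]
tool_rot: [0.544, 0.452, 0.544, -0.452]
contact_force: [0.8, -0.6, 0.8]
gripper_width: 0.588
t: 1.35
eef_pos: [0.4504, -0.1873, 0.2312]
tool_rot: [0.545, 0.45, 0.545, -0.451]
contact_force: [-0.1, -0.7, 0.2]
gripper_width: 0.584
t 1.35 pos [ 450.4 -187.3  231.2] zaxis -79.17 deg F [-0.1 -0.7  0.2] w 0.584 xax [-0. -0. -1.]
t 1.40 pos [ 449.7 -188.7  231.1] zaxis -79.34 deg F [ 0.6 -1.4  0.3] w 0.589 xax [-0.001 -0.    -1.   ]
```

View pics/w1.png

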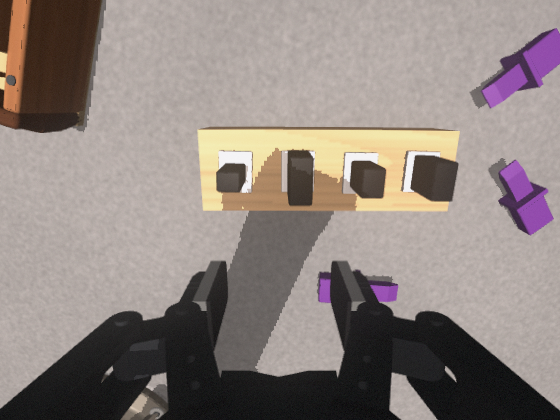

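The wrist view shows the rack at the centre, with handles at (233,178) gauge 1, (300,178) gauge 4, (368,180) gauge 2 and (433,178) gauge 3.

```bash
cat >> h.py <<'E'
import pickle
def handles(d,c,reg,zlo=.105,zhi=.118):
    P=cloud(d,c); Z=P[...,2]; m=((Z>zlo)&(Z<zhi)&(P[...,0]>reg[0])&(P[...,0]<reg[1])&(P[...,1]>reg[2])&(P[...,1]<reg[3])).astype(np.uint8)
    k,l,s,ce=cv2.connectedComponentsWithStats(m)
    for i in range(1,k):
        if s[i,4]>30:
            X=P[l==i]; r=cv2.minAreaRect((X[:,:2]*1000).astype(np.float32)); print(s[i,4],ce[i].round(),"c",np.round(r[0],1),"size",np.round(r[1],1),"ang %.1f"%r[2],"z %.4f"%np.median(X[:,2]))
def snap(n,name):
    c=bot.calibration(n); p,d=bot.read_camera(n); cv2.imwrite(f"pics/{name}.png",p[:,:,::-1]); np.save(name+".npy",d); pickle.dump(c,open(name+".c","wb")); return p,d,c
E
python3 - <<'E'
from h import *
d=np.load("w1.npy"); c=pickle.load(open("w1.c","rb"))
handles(d,c,[.3,.6,-.4,0])
P=cloud(d,c); Z=P[...,2]; m=(abs(Z-.06)<.004)&(P[...,1]<-.05)&(P[...,1]>-.4); r=cv2.minAreaRect((P[m][:,:2]*1000).astype(np.float32)); print("rack",r,np.median(Z[m]))
print("table",np.nanmedian(Z[abs(Z)<.02]))
E
```

```text
1205 [300. 180.] c [ 475.8 -200.9] size [41.4 19.9] ang 10.2 z 0.1124
1091 [442. 181.] c [ 498.2 -318.2] size [34.7 21.3] ang 10.2 z 0.1122
776 [372. 182.] c [ 485.6 -260.3] size [26.  20.3] ang 11.4 z 0.1123
553 [228. 181.] c [ 464.  -141.9] size [18.1 20.1] ang 8.8 z 0.1123
rack ((480.37615966796875, -230.2738800048828), (80.7588882446289, 251.0644989013672), 10.696755409240723) 0.06052599905907838
table 0.0005312778851951638
```

```bash
python3 - <<'E'
from h import *
plan([.464,-.1419,.14],10.7,4,50,1)
E
```

```text
rot deg [-0.  0.  0.] shift mm [ 14.3  46.8 -91.1]
22.8 5.7 -10.9 -0.00 0.00 0.00 50;
22.8 5.7 -10.8 -0.00 0.00 0.00 50;
22.8 5.7 -10.8 -0.00 0.00 0.00 50;
22.8 5.7 -10.8 -0.00 0.00 0.00 50
```

```bash
python3 -m jog '22.8 5.7 -10.9 0 0 0 50;22.8 5.7 -10.8 0 0 0 50;22.8 5.7 -10.8 0 0 0 50;22.8 5.7 -10.8 0 0 0 50;0 0 0 0 0 0 50' 30 
python3 - <<'E'
from h import *
st();snap("wrist","w2"); plan([.464,-.1419,.074],10.7,4,50,1)
E
```

```text
t: 1.9
eef_pos: [0.4622, -0.1415, 0.1376]
tool_rot: [0.542, 0.451, 0.546, -0.452]
contact_force: [-0.1, -0.1, 0.5]
gripper_width: 0.585
t 1.90 pos [ 462.2 -141.5  137.6] zaxis -79.39 deg F [-0.1 -0.1  0.5] w 0.585 xax [-0.006  0.001 -1.   ]
rot deg [-0.1 -0.1  0.2] shift mm [  0.9   0.7 -65.1]
16.3 0.3 -0.1 -0.01 -0.00 0.01 50;
16.3 0.3 -0.1 -0.01 -0.00 0.01 50;
16.3 0.3 -0.1 -0.01 -0.00 0.01 50;
16.3 0.3 -0.1 -0.01 -0.00 0.01 50
```

View pics/w2.png

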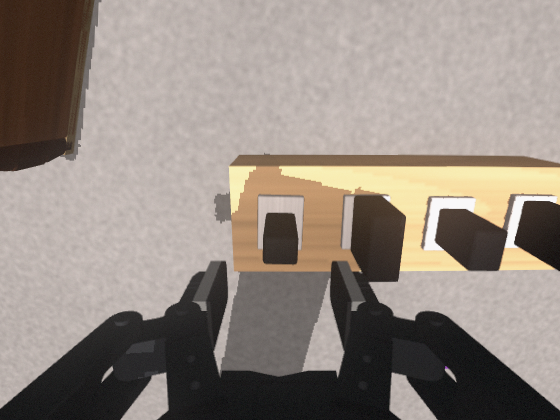

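The gauge 1 handle at (280,237) is centred between the fingers. I'll descend and grip it.

```bash
python3 -m jog '16 0.3 0 0 0 0 50;16 0.3 0 0 0 0 50;16 0.3 0 0 0 0 50;15 0.3 0 0 0 0 50;0 0 0 0 0 0 50' 30 
python3 - <<'E'
from h import *
st();
E
python3 -m jog '0 0 0 0 0 0 15;0 0 0 0 0 0 15;0 0 0 0 0 0 15;0 0 0 0 0 0 15;0 0 0 0 0 0 15' 40
python3 - <<'E'
from h import *
st();snap("wrist","w3")
E
```

```text
t: 2.45
eef_pos: [0.4648, -0.1432, 0.0768]
tool_rot: [0.543, 0.452, 0.544, -0.453]
contact_force: [0.7, -0.0, 0.6]
gripper_width: 0.581
t 2.45 pos [ 464.8 -143.2   76.8] zaxis -79.50 deg F [ 0.7 -0.   0.6] w 0.581 xax [-0.002 -0.001 -1.   ]
t: 2.95
eef_pos: [0.4666, -0.1422, 0.0784]
tool_rot: [0.545, 0.452, 0.543, -0.452]
contact_force: [-2.3, -1.9, 7.7]
gripper_width: 0.228
t 2.95 pos [ 466.6 -142.2   78.4] zaxis -79.39 deg F [-2.3 -1.9  7.7] w 0.228 xax [ 0.002 -0.001 -1.   ]
```

View pics/w3.png

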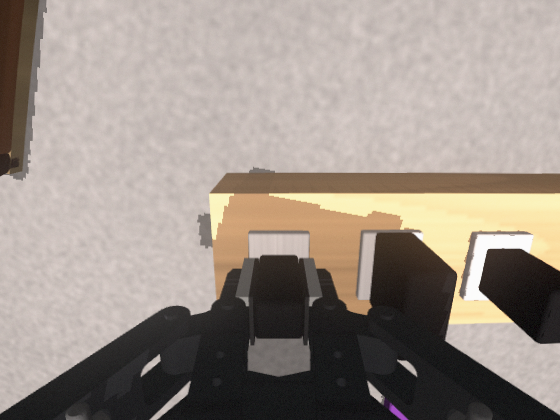

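```bash
python3 -m jog '-10 0 0 0 0 0 15;-25 0 0 0 0 0 15;-40 0 0 0 0 0 15;-45 0 0 0 0 0 15;-45 0 0 0 0 0 15'
python3 - <<'E'
from h import *
st();plan([.59,.196,.245],-6.8,9,15,1)
E
```

```text
t: 3.5
eef_pos: [0.465, -0.1409, 0.2444]
tool_rot: [0.544, 0.451, 0.544, -0.451]
contact_force: [1.3, -0.1, -0.8]
gripper_width: 0.226
t 3.50 pos [ 465.  -140.9  244.4] zaxis -79.32 deg F [ 1.3 -0.1 -0.8] w 0.226 xax [-0.  0. -1.]
rot deg [17.5 -0.   0. ] shift mm [125.  336.9   0.6]
-0.1 20.6 -34.2 0.32 -0.00 0.00 15;
-0.1 19.4 -34.9 0.32 -0.00 0.00 15;
-0.1 18.2 -35.5 0.32 -0.00 0.00 15;
-0.1 17.0 -36.1 0.32 -0.00 0.00 15;
-0.1 15.8 -36.7 0.32 -0.00 0.00 15;
-0.1 14.5 -37.2 0.32 -0.00 0.00 15;
-0.1 13.2 -37.7 0.32 -0.00 0.00 15;
-0.1 12.0 -38.1 0.32 -0.00 0.00 15;
-0.1 10.7 -38.5 0.32 -0.00 0.00 15
```

```bash
python3 -m jog '0 20.6 -34.2 0.32 0 0 15;0 19.4 -34.9 0.32 0 0 15;0 18.2 -35.5 0.32 0 0 15;0 17 -36.1 0.32 0 0 15;0 15.8 -36.7 0.32 0 0 15' >/dev/null; python3 -m jog '0 14.5 -37.2 0.32 0 0 15;0 13.2 -37.7 0.32 0 0 15;0 12 -38.1 0.32 0 0 15;0 10.7 -38.5 0.32 0 0 15;0 0 0 0 0 0 15' >/dev/null;python3 -m jog '0 0 0 0 0 0 15;0 0 0 0 0 0 15' 
python3 - <<'E'
from h import *
st();p,d,c=snap("wrist","w4");plan([.59,.196,.245],-6.8,1,15,1)
P=cloud(d,c);Z=P[...,2]; m=((abs(Z-.112)<.005)&(P[...,1]>.05)).astype(np.uint8)
k,l,s,ce=cv2.connectedComponentsWithStats(m)
for i in range(1,k):
    if s[i,4]>200: print(s[i,4],ce[i].round(),cv2.minAreaRect((P[l==i][:,:2]*1000).astype(np.float32)),np.median(Z[l==i]))
E
```

```text
t: 4.7
eef_pos: [0.5902, 0.1944, 0.2423]
tool_rot: [-0.47, -0.528, -0.47, 0.529]
contact_force: [-0.3, -0.2, -0.5]
gripper_width: 0.228
t 4.70 pos [590.2 194.4 242.3] zaxis -96.69 deg F [-0.3 -0.2 -0.5] w 0.228 xax [-0.    -0.001 -1.   ]
rot deg [ 0.1  0.1 -0. ] shift mm [-0.3  2.   2.7]
-2.7 -0.5 -1.9 0.01 0.01 -0.00 15
3041 [168. 196.] ((602.2333374023438, 290.6932373046875), (19.077234268188477, 130.13330078125), 83.39824676513672) 0.11238521678466307
1950 [261. 178.] ((612.011474609375, 207.26409912109375), (16.103139877319336, 90.29984283447266), 83.3011245727539) 0.11247931417539561
2108 [286. 176.] ((609.5457153320312, 185.44613647460938), (17.771663665771484, 90.05876922607422), 83.17091369628906) 0.11247802549995847
3118 [403. 197.] ((577.8555297851562, 85.19236755371094), (18.88709831237793, 130.32656860351562), 83.0306396484375) 0.1123457322613653
```

View pics/w4.png

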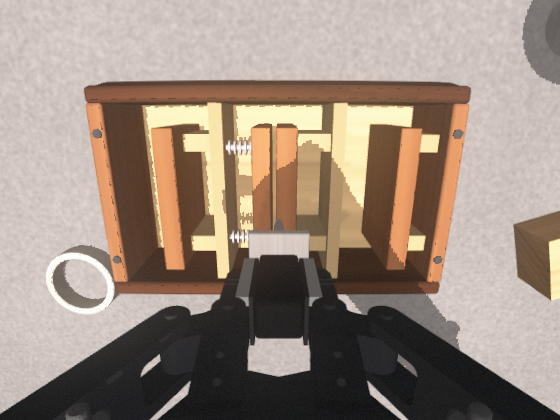

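```bash
python3 - <<'E'
from h import *
d=np.load("w4.npy"); c=pickle.load(open("w4.c","rb")); P=cloud(d,c);Z=P[...,2]
m=(abs(Z-.1)<.004)&(P[...,1]>0)&(P[...,1]<.45)&(P[...,0]>.4)
print("walls",cv2.minAreaRect((P[m][:,:2]*1000).astype(np.float32)),np.median(Z[m]))
p=cv2.imread("pics/w4.png"); a=np.deg2rad(-6.75); ey=np.array([-np.sin(a),np.cos(a)]); ex=np.array([np.cos(a),np.sin(a)])
for v in range(135,216,10):
    print(v,p[v,248:302].mean(1).astype(int).tolist()) if v in(155,185,205) else None
    print("  Z",[int(x*1000) for x in Z[v,262:284]]) if v in (155,185,205) else None
# columns of gray average, edges by half-level
g=cv2.GaussianBlur(p.mean(2),(0,0),.01+.5)
L=[];Rr=[]
for v in range(132,222,3):
    row=g[v]; seg=row[264:284]; u0=264+int(np.argmin(seg)); lo=row[u0]
    hl=np.median(row[u0-12:u0-6]); hr=np.median(row[u0+5:u0+14])
    tl=(lo+hl)/2; tr=(lo+hr)/2
    u=u0
    while row[u]<tl: u-=1
    ul=u+(tl-row[u])/(row[u+1]-row[u]); u=u0
    while row[u]<tr: u+=1
    ur=u-(row[u]-tr)/(row[u]-row[u-1])
    A=plane([[ul,v],[ur,v]],.112,c)[:,:2]*1000
    L.append(A[0]);Rr.append(A[1])
L=np.array(L);Rr=np.array(Rr)
print("left y",np.round(L@ey,1).tolist());print("right y",np.round(Rr@ey,1).tolist());print("x",np.round(L@ex,0).tolist())
cen=np.array([590,196]);print("cen",cen@ex,cen@ey)
E
python3 - <<'E'
import cv2
a=cv2.imread('pics/w4.png')
cv2.imwrite('pics/w4z.png',cv2.resize(a[115:240,220:330],None,fx=5,fy=4.5,interpolation=0))
E
```

```text
walls ((591.3667602539062, 195.89207458496094), (330.6923522949219, 198.88336181640625), 83.28458404541016) 0.10010713076064082
155 [232, 231, 219, 184, 170, 181, 182, 182, 185, 184, 184, 184, 185, 183, 183, 185, 184, 184, 187, 185, 188, 162, 82, 80, 118, 162, 162, 161, 159, 169, 177, 177, 178, 179, 178, 178, 177, 176, 176, 174, 173, 174, 172, 171, 168, 168, 169, 167, 107, 124, 161, 161, 160, 161]
  Z [112, 111, 112, 112, 112, 112, 113, 112, 108, 71, 11, 12, 11, 13, 112, 112, 111, 112, 113, 112, 113, 111]
185 [154, 155, 153, 155, 148, 178, 179, 180, 164, 164, 121, 120, 120, 119, 120, 121, 119, 121, 119, 118, 118, 107, 81, 74, 110, 153, 154, 152, 103, 108, 112, 112, 113, 113, 111, 112, 117, 114, 112, 111, 110, 109, 107, 105, 105, 105, 103, 105, 91, 156, 154, 154, 156, 154]
  Z [113, 112, 111, 113, 113, 112, 110, 111, 111, 78, 28, 12, 11, 13, 112, 112, 112, 113, 112, 111, 111, 112]
205 [229, 228, 228, 228, 197, 108, 117, 117, 117, 117, 119, 118, 116, 114, 112, 110, 107, 109, 108, 109, 110, 100, 81, 69, 92, 155, 155, 154, 103, 104, 107, 108, 110, 111, 112, 112, 111, 110, 108, 108, 108, 
[... 162 characters left out ...]
 112, 112]
left y [270.3, 270.1, 270.1, 270.1, 270.2, 270.3, 270.7, 270.3, 270.3, 270.3, 270.3, 270.3, 270.8, 270.3, 271.5, 275.0, 270.9, 270.5, 270.5, 270.5, 270.6, 270.6, 270.6, 270.6, 270.5, 270.5, 270.5, 270.3, 270.4, 270.2]
right y [267.9, 267.9, 267.8, 267.6, 267.6, 267.7, 267.7, 267.7, 267.7, 267.7, 267.5, 267.5, 268.3, 268.5, 268.5, 268.5, 268.5, 268.5, 268.5, 268.6, 268.4, 268.3, 268.2, 268.4, 268.4, 268.3, 268.3, 268.3, 268.3, 268.3]
x [625.0, 622.0, 620.0, 617.0, 615.0, 612.0, 610.0, 607.0, 605.0, 602.0, 600.0, 597.0, 595.0, 592.0, 590.0, 587.0, 584.0, 582.0, 579.0, 576.0, 574.0, 571.0, 568.0, 566.0, 563.0, 560.0, 557.0, 555.0, 552.0, 549.0]
cen 562.8730597016704 263.9884820632898
```

View pics/w4z.png

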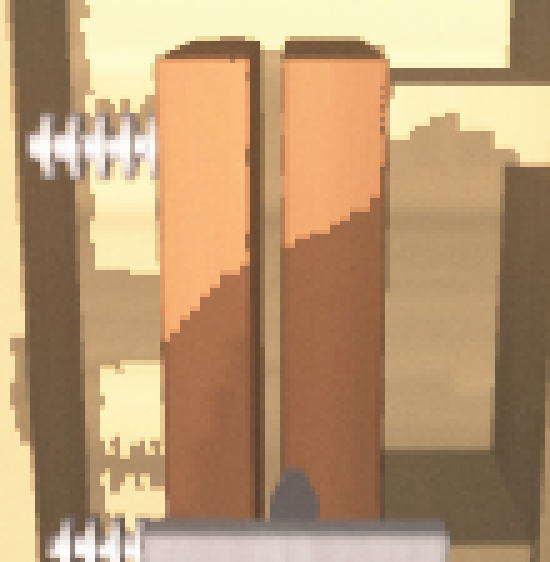

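```bash
python3 - <<'E'
from h import *
c=pickle.load(open("w4.c","rb"))
a=np.deg2rad(-6.75); ey=np.array([-np.sin(a),np.cos(a)]); ex=np.array([np.cos(a),np.sin(a)])
p=cv2.imread("pics/w4.png").astype(int)
for v in (145,165,185,205,212):
    print(v,[tuple(x) for x in p[v,268:280,::-1].tolist()])
    for u in (269.5,270,276,276.5,277): print(u,(plane([[u,v]],.112,c)[0,:2]*1000@ey).round(2),end=" ")
    print()
w=np.array([591.37,195.89]);print("cab c",w@ex,w@ey)
# tip of gauge where? tool
T=np.array([590.2,194.4]);print("tool",T@ex,T@ey)
print("blade tip at u~278.9,v~219 z~.18:",plane([[278.9,219]],.18,c)[0,:2]*1000@ey, "tool proj",proj([[.5902,.1944,.18]],c), proj([[.5902,.1944,.112]],c))
E
```

```text
145 [(250, 189, 126), (236, 164, 109), (112, 81, 55), (113, 82, 57), (149, 116, 81), (197, 162, 117), (198, 162, 117), (198, 162, 119), (190, 135, 92), (235, 164, 107), (244, 175, 116), (245, 177, 118)]
269.5 270.05 270 269.63 276 264.64 276.5 264.22 277 263.81 
165 [(250, 185, 123), (230, 155, 102), (109, 74, 48), (110, 78, 54), (142, 108, 77), (181, 147, 106), (180, 147, 107), (182, 148, 108), (179, 127, 86), (233, 158, 104), (243, 171, 114), (243, 172, 114)]
269.5 270.17 270 269.74 276 264.66 276.5 264.24 277 263.82 
185 [(170, 112, 74), (152, 101, 68), (114, 77, 54), (102, 72, 49), (143, 110, 78), (190, 157, 114), (191, 157, 114), (190, 155, 113), (140, 101, 70), (154, 103, 69), (160, 105, 71), (159, 105, 72)]
269.5 270.29 270 269.86 276 264.69 276.5 264.25 277 263.82 
205 [(154, 105, 71), (143, 95, 63), (114, 77, 53), (95, 66, 47), (120, 90, 66), (191, 158, 116), (192, 158, 117), (191, 157, 115), (139, 101, 71), (148, 98, 67), (153, 101, 69), (154, 102, 70)]
269.5 270.42 270 269.98 276 264.71 276.5 264.27 277 263.83 
212 [(155, 103, 70), (146, 97, 67), (118, 80, 58), (93, 67, 47), (115, 84, 61), (183, 151, 111), (181, 149, 110), (183, 151, 111), (134, 96, 70), (149, 99, 69), (158, 106, 75), (157, 103, 73)]
269.5 270.47 270 270.03 276 264.72 276.5 264.28 277 263.84 
cab c 564.2464926014189 264.0402707675419
tool 563.2597332289938 262.42308001165344
blade tip at u~278.9,v~219 z~.18: 262.3171880965223 tool proj [[278.72795609 231.02427188]] [[278.60534093 203.64013066]]
```

The gap runs between columns about 269.6 and 276. It is roughly 5 mm wide at cabinet y of about 0.8 to 6, so gauge 1 (6 mm) may already bind. I'll shift +5.9 mm in y, lower the tip to about 12 mm above the mouth and look again.

```bash
python3 -m jog '10 0.5 -3 0 0 0 15;20 0.5 -3 0 0 0 15;18 0 0 0 0 0 15;0 0 0 0 0 0 15;0 0 0 0 0 0 15' 
python3 - <<'E'
from h import *
st();p,d,c=snap("wrist","w5")
a=np.deg2rad(-6.75); ey=np.array([-np.sin(a),np.cos(a)]); ex=np.array([np.cos(a),np.sin(a)])
t=cur()[0][:2]*1000; print("tool",t@ex,t@ey)
cv2.imwrite('pics/w5z.png',cv2.resize(p[100:250,210:350,::-1],None,fx=5,fy=4,interpolation=0))
for v in (150,180,200): 
    print(v,p[v,255:290].mean(1).astype(int).tolist()); 
    for u in (265,270,275): print(u,(plane([[u,v]],.112,c)[0,:2]*1000@ey).round(2),end=" ")
E
```

```text
t: 5.25
eef_pos: [0.592, 0.2009, 0.1939]
tool_rot: [-0.47, -0.528, -0.47, 0.529]
contact_force: [0.1, 0.4, -0.2]
gripper_width: 0.228
t 5.25 pos [592.  200.9 193.9] zaxis -96.69 deg F [ 0.1  0.4 -0.2] w 0.228 xax [-0.001 -0.    -1.   ]
tool 564.7018810571038 269.51775891280295
150 [149, 162, 179, 177, 177, 178, 178, 179, 180, 178, 179, 180, 180, 179, 179, 179, 181, 180, 183, 180, 183, 178, 161, 107, 152, 153, 152, 152, 153, 80, 81, 151, 172, 174, 174]
265 278.64 270 275.2 275 271.76 180 [201, 153, 170, 176, 176, 176, 176, 176, 177, 179, 177, 176, 177, 176, 178, 177, 176, 116, 119, 116, 117, 113, 107, 103, 145, 144, 144, 143, 85, 68, 81, 101, 110, 108, 108]
265 278.87 270 275.34 275 271.8 200 [149, 100, 105, 113, 113, 113, 112, 113, 114, 115, 113, 112, 114, 111, 112, 112, 111, 113, 112, 112, 111, 109, 99, 103, 146, 150, 147, 147, 82, 68, 85, 100, 107, 105, 106]
265 279.03 270 275.43 275 271.84
```

View pics/w5z.png

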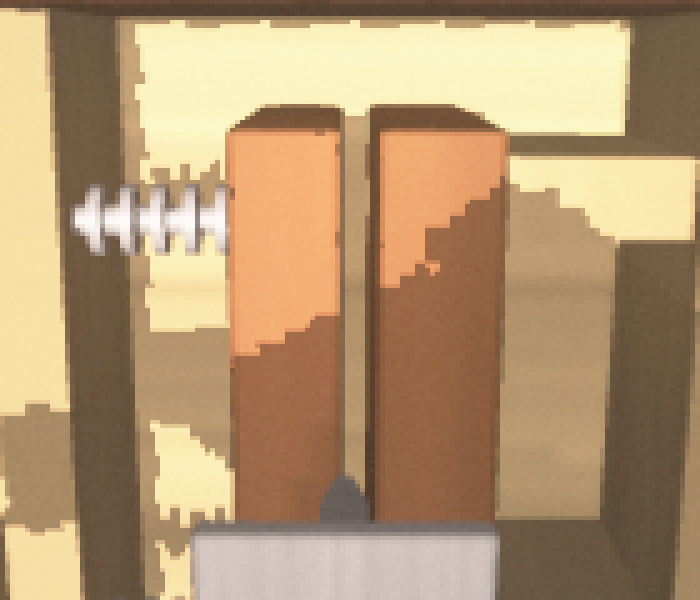

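The tip at column 279 sits about 1.8 mm to +y of the gap centre (col 281.5). I'll shift 1.3 mm to -y and lower it with force checks.

```bash
python3 -m jog '0 0 1.3 0 0 0 15;6 0 0 0 0 0 15;6 0 0 0 0 0 15;0 0 0 0 0 0 15' ; python3 -m jog '5 0 0 0 0 0 15;4 0 0 0 0 0 15;0 0 0 0 0 0 15'; 
python3 - <<'E'
from h import *
st();p,d,c=snap("wrist","w6")
cv2.imwrite('pics/w6z.png',cv2.resize(p[80:250,210:350,::-1],None,fx=5,fy=3.5,interpolation=0))
E
```

```text
t: 5.7
eef_pos: [0.5913, 0.1999, 0.181]
tool_rot: [-0.47, -0.528, -0.47, 0.529]
contact_force: [0.7, 0.1, -1.9]
gripper_width: 0.226
t: 6.0
eef_pos: [0.5916, 0.1999, 0.1723]
tool_rot: [-0.47, -0.528, -0.47, 0.529]
contact_force: [-0.2, -1.1, -1.0]
gripper_width: 0.229
t 6.00 pos [591.6 199.9 172.3] zaxis -96.64 deg F [-0.2 -1.1 -1. ] w 0.229 xax [-0.001 -0.001 -1.   ]
```

View pics/w6z.png

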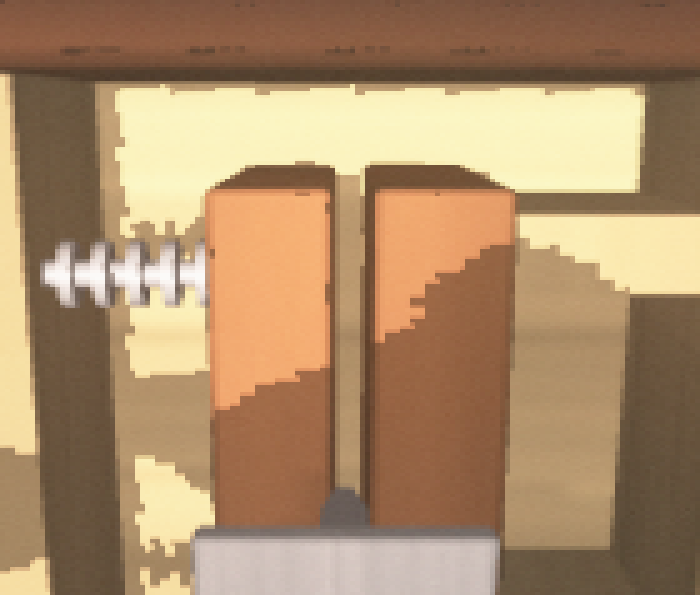

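```bash
python3 -m jog '0 0 0.7 0 0 0 15;3 0 0 0 0 0 15;3 0 0 0 0 0 15;0 0 0 0 0 0 15' ; python3 -m jog '3 0 0 0 0 0 15;3 0 0 0 0 0 15;0 0 0 0 0 0 15';  python3 -m jog '3 0 0 0 0 0 15;2 0 0 0 0 0 15;0 0 0 0 0 0 15';
python3 - <<'E'
from h import *
st();p,d,c=snap("wrist","w7")
cv2.imwrite('pics/w7z.png',cv2.resize(p[80:250,210:350,::-1],None,fx=5,fy=3.5,interpolation=0))
E
```

```text
t: 6.45
eef_pos: [0.5918, 0.199, 0.1666]
tool_rot: [-0.47, -0.528, -0.47, 0.528]
contact_force: [0.4, -1.0, -0.8]
gripper_width: 0.226
t: 6.75
eef_pos: [0.5923, 0.1994, 0.1613]
tool_rot: [0.47, 0.528, 0.47, -0.528]
contact_force: [1.0, -2.2, 2.3]
gripper_width: 0.228
t: 7.05
eef_pos: [0.5922, 0.1995, 0.1561]
tool_rot: [0.47, 0.528, 0.47, -0.528]
contact_force: [0.8, -3.2, 2.6]
gripper_width: 0.224
t 7.05 pos [592.2 199.5 156.1] zaxis -96.65 deg F [ 0.8 -3.2  2.6] w 0.224 xax [ 0.001  0.    -1.   ]
```

View pics/w7z.png

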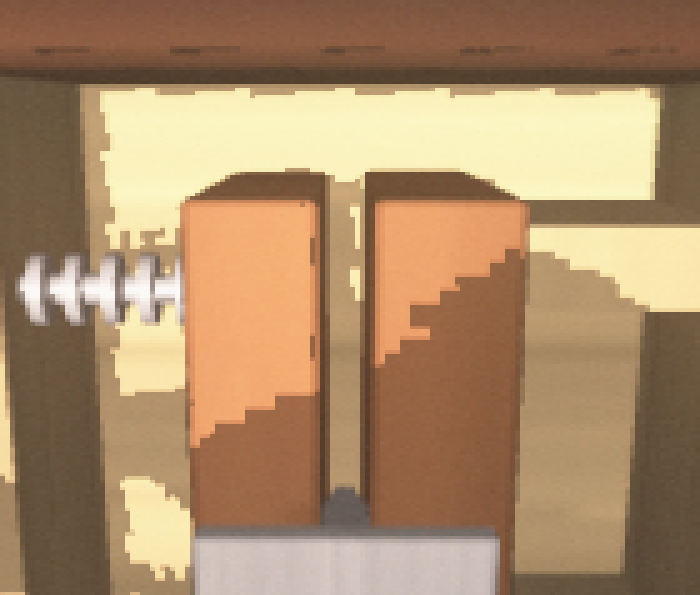

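The panel edge has moved left, so the gap is now about 56 zoomed px, up from about 42. The blade fills it with no play and the side force is -3 N, so gauge 1 binds with its tip about 18 mm down. I'll continue gently downward.

```bash
python3 -m jog '3 0 0 0 0 0 15;3 0 0 0 0 0 15;3 0 0 0 0 0 15;0 0 0 0 0 0 15' ; python3 -m jog '3 0 0 0 0 0 15;3 0 0 0 0 0 15;3 0 0 0 0 0 15;0 0 0 0 0 0 15';
python3 - <<'E'
from h import *
st();p,d,c=snap("wrist","w8")
cv2.imwrite('pics/w8z.png',cv2.resize(p[60:280,180:380,::-1],None,fx=4,fy=2.7,interpolation=0))
E
```

```text
t: 7.5
eef_pos: [0.5916, 0.1995, 0.1464]
tool_rot: [-0.47, -0.528, -0.47, 0.528]
contact_force: [1.4, -2.0, 0.1]
gripper_width: 0.226
t: 7.9
eef_pos: [0.5917, 0.1995, 0.1375]
tool_rot: [-0.47, -0.528, -0.47, 0.528]
contact_force: [1.4, -1.9, 0.2]
gripper_width: 0.226
t 7.90 pos [591.7 199.5 137.5] zaxis -96.63 deg F [ 1.4 -1.9  0.2] w 0.226 xax [-0. -0. -1.]
```

View pics/w8z.png

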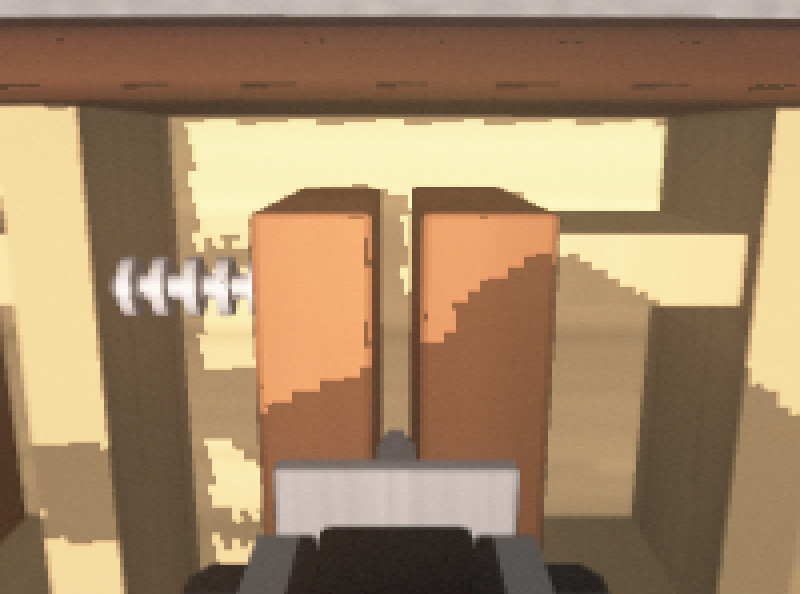

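```bash
cat > gapm.py <<'E'
from h import *
import sys
a=np.deg2rad(-6.75); ey=np.array([-np.sin(a),np.cos(a)]); ex=np.array([np.cos(a),np.sin(a)])
def gap(n,xs=(595,600,605,610,615,620)):
    d=np.load(n+".npy"); c=pickle.load(open(n+".c","rb")); p=cv2.imread(f"pics/{n}.png")
    hsv=cv2.cvtColor(p,cv2.COLOR_BGR2HSV)
    # sample along cabinet y at z=.112, use red-minus-blue-ish saturation brightness profile; top faces: depth based
    P=cloud(d,c)
    out=[]
    for x in xs:
        ys=np.arange(235,300,.1); W=np.array([(x*ex+y*ey) for y in ys])/1000
        uv=proj(np.c_[W,np.full(len(W),.112)],c).astype(np.float32)
        r=cv2.remap(p,uv[:,0].reshape(1,-1),uv[:,1].reshape(1,-1),cv2.INTER_LINEAR)[0].astype(float)
        z=cv2.remap(P[...,2].astype(np.float32),uv[:,0].reshape(1,-1),uv[:,1].reshape(1,-1),cv2.INTER_LINEAR)[0]
        top=(z>.1).astype(int); e=np.flatnonzero(np.diff(top)); out.append([round(float(ys[i]),1) for i in e])
    print(n); [print("  ",o) for o in out]
for n in sys.argv[1:]: gap(n)
E
python3 gapm.py w4 w5 w6 w7 w8
```

```text
w4
   [247.5, 264.7, 269.5, 285.1]
   [247.6, 264.7, 269.4, 285.0]
   [246.9, 247.8, 249.5, 264.7, 269.4, 285.7]
   [246.7, 264.7, 269.4, 285.8]
   [246.8, 264.7, 269.4, 285.7]
   [246.9, 264.7, 269.4, 285.4]
w5
   [246.9, 263.3, 264.7, 265.0, 270.2, 285.3]
   [247.1, 265.0, 270.2, 276.0, 277.4, 285.2]
   [247.2, 265.0, 270.2, 275.9, 277.3, 285.1]
   [247.3, 265.0, 270.2, 276.6, 278.0, 285.9]
   [247.3, 265.0, 270.2, 285.8]
   [246.8, 253.2, 254.6, 265.1, 270.1, 285.5]
w6
   [247.2, 265.0, 269.8, 285.3]
   [247.4, 265.0, 269.8, 280.1, 281.3, 285.2]
   [246.9, 265.0, 269.8, 285.1]
   [247.1, 265.0, 269.8, 285.8]
   [247.1, 265.0, 269.8, 285.7]
   [247.2, 247.5, 248.7, 265.0, 269.8, 285.4]
w7
   [247.3, 264.9, 270.8, 286.8]
   [247.5, 264.9, 270.8, 286.6]
   [247.0, 265.0, 270.8, 286.5]
   [247.2, 264.9, 270.8, 286.5]
   [247.2, 265.0, 270.8, 286.9]
   [246.8, 265.0, 270.8, 286.7]
w8
   [247.1, 265.1, 270.7, 286.6]
   [247.3, 265.1, 270.7, 286.5]
   [247.4, 265.1, 270.7, 286.3]
   [247.1, 265.1, 270.7, 286.9]
   [247.1, 265.0, 270.7, 286.7]
   [246.8, 265.0, 270.7, 286.5]
```

At rest the gap was about 4.9 mm and now it is about 5.8 mm, so the panel is pressed back about 1.0 mm and gauge 1 binds. I'll lower the last 8 mm or so onto the collar.

```bash
python3 -m jog '3 0 0 0 0 0 15;2.5 0 0 0 0 0 15;0 0 0 0 0 0 15' ; python3 -m jog '1 0 0 0 0 0 15;0 0 0 0 0 0 15'|grep -E "eef|contact"; python3 -m jog '1 0 0 0 0 0 15;0 0 0 0 0 0 15'|grep -E "eef|contact"
```

```text
t: 8.25
eef_pos: [0.5918, 0.1995, 0.1322]
tool_rot: [-0.47, -0.528, -0.47, 0.528]
contact_force: [1.0, -2.4, 0.7]
gripper_width: 0.226
eef_pos: [0.5919, 0.1995, 0.1316]
contact_force: [0.0, -2.2, 4.2]
eef_pos: [0.5919, 0.1995, 0.1306]
contact_force: [0.2, -3.6, 4.5]
```

```bash
python3 -m jog '0.7 0 0 0 0 0 15;0 0 0 0 0 0 15'|grep -E "eef|contact"; python3 -m jog '0 0 0 0 0 0 15'|grep -E "eef|contact"
python3 - <<'E'
from h import *
snap("wrist","w9"); st()
E
python3 gapm.py w9
```

```text
eef_pos: [0.5919, 0.1996, 0.1305]
contact_force: [-1.2, -3.6, 8.8]
eef_pos: [0.5919, 0.1995, 0.1305]
contact_force: [-1.7, -4.1, 8.3]
t 9.00 pos [591.9 199.5 130.5] zaxis -96.65 deg F [-1.9 -4.   7.6] w 0.227 xax [ 0. -0. -1.]
w9
   [247.4, 249.0, 250.0, 265.0, 270.7, 277.6, 278.6, 286.5]
   [247.0, 265.0, 270.7, 286.3]
   [247.2, 265.0, 270.7, 286.7]
   [247.2, 265.0, 270.7, 286.7]
   [247.0, 265.0, 270.7, 286.5]
   [247.1, 265.0, 270.7, 286.7]
```

View pics/w9.png

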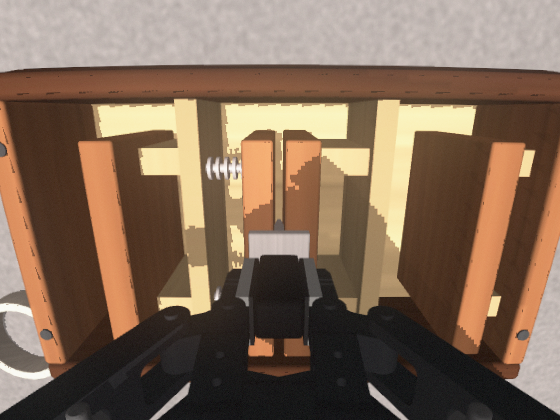

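The collar is seated: z stopped at 130.5 mm while the force rose to 8 N. I'll release and rise.

```bash
python3 -m jog '-0.5 0 0 0 0 0 45;0 0 0 0 0 0 45;0 0 0 0 0 0 45;0 0 0 0 0 0 45;0 0 0 0 0 0 45';python3 -m jog '-15 0 0 0 0 0 45;-25 0 0 0 0 0 45;-30 0 0 0 0 0 45;0 0 0 0 0 0 45;0 0 0 0 0 0 45'
python3 - <<'E'
from h import *
st();p,d,c=snap("wrist","w10"); handles(d,c,[.5,.7,.1,.3],.155,.175)
P=cloud(d,c);Z=P[...,2];m=(Z>.114)&(Z<.122)&(abs(P[...,1]-.2)<.04)&(abs(P[...,0]-.59)<.04);print("collar z",np.median(Z[m]),m.sum())
print("brace z",np.median(Z[(abs(Z-.112)<.003)]))
E
python3 gapm.py w10
```

```text
t: 9.5
eef_pos: [0.5917, 0.1998, 0.1302]
tool_rot: [-0.47, -0.528, -0.47, 0.528]
contact_force: [-0.8, 0.3, -0.9]
gripper_width: 0.525
t: 10.0
eef_pos: [0.5925, 0.1999, 0.2021]
tool_rot: [0.471, 0.529, 0.47, -0.527]
contact_force: [0.7, 0.1, -1.0]
gripper_width: 0.53
t 10.00 pos [592.5 199.9 202.1] zaxis -96.65 deg F [ 0.7  0.1 -1. ] w 0.530 xax [ 0.003  0.001 -1.   ]
1021 [279. 247.] c [589.8 200.1] size [19.9 18.6] ang 82.9 z 0.1643
collar z 0.11845167254673832 1192
brace z 0.11241219759953147
w10
   [247.5, 264.9, 270.9, 286.5]
   [246.9, 264.8, 270.9, 279.0, 280.5, 286.4]
   [247.0, 264.8, 270.9, 286.3]
   [247.0, 249.4, 250.9, 264.8, 270.9, 286.5]
   [247.1, 264.8, 270.9, 278.9, 280.3, 287.0]
   [247.2, 252.5, 253.9, 264.8, 270.9, 286.7]
```

View pics/w10.png

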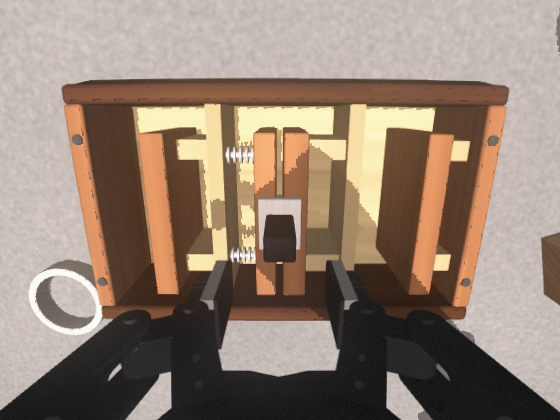

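Gauge 1's handle is upright at (279,240), its top at z 0.1643 against 0.164 expected when seated. The gap is now 6.0 mm. Before handing in I'll check the rack and bystanders.

```bash
python3 -m jog '-30 0 0 0 0 0 45;0 0 0 0 0 0 45;0 0 0 0 0 0 45' | grep contact
python3 - <<'E'
from h import *
p,d,c=snap("top","t2"); handles(d,c,[.3,.6,-.4,0],.1,.122)
p,d,c=snap("scene","s2"); handles(d,c,[.3,.6,-.4,0],.1,.122)
E
```

```text
contact_force: [-0.9, -0.5, 0.2]
104 [410. 224.] c [ 496.5 -317.2] size [34.1 21.1] ang 7.0 z 0.1109
125 [367. 232.] c [ 474.2 -198.8] size [42.  21.5] ang 11.4 z 0.1112
79 [389. 229.] c [ 484.  -258.9] size [25.6 21. ] ang 8.3 z 0.1119
178 [185. 218.] c [ 475.8 -201.8] size [43.2 20.1] ang 10.8 z 0.1112
125 [162. 233.] c [ 486.1 -261. ] size [26.7 20.4] ang 10.3 z 0.1110
161 [138. 250.] c [ 498.6 -319.7] size [34.6 19.8] ang 9.6 z 0.1108
```

View pics/s2.png

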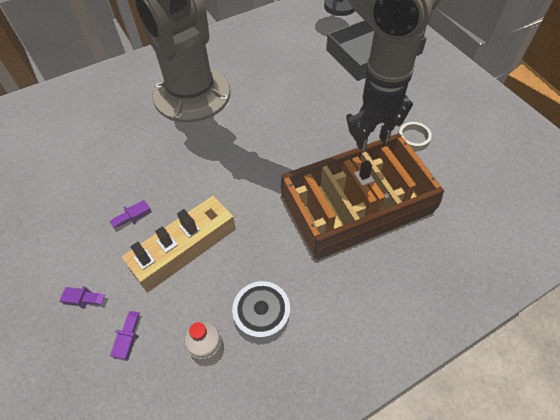

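The scene view shows gauge 1 upright in the gap (366,172), three gauges in the rack and one empty slot (211,213). The bottle, driver and tape are unmoved and the gripper is clear. Handing in.

```bash
python3 -c "
from station import bot
print(bot.hand_in())"
```

```text
the job is handed in; nothing more can be done
None
```

Gauge 1 (6 mm, the thinnest) turned out to be the one that binds, and it is standing in the gap, so no thicker gauge was tried. The job is handed in; no verdict was given.

- **Gap width:** wrist-camera edges gave about 4.7–5.2 mm at rest.
- **Fit:** the gap measured 5.6–5.9 mm with gauge 1 going in, and about 6.0 mm after release. The panel is therefore pressed back by about 1.2 mm.
- **Force:** the push stayed under 10 N, including when the collar touched the wood.
- **Seating:** after release, the handle top was at z 0.1643 (0.164 expected with the collar on the wood). It stands upright and near the middle of the gap's length.
- **Other gauges:** gauges 2, 3 and 4 were never touched and still stand in their rack slots.
- **Bystanders:** the bottle, driver and tape look unmoved in the last picture. The arm was clear with nothing in contact.

The wrist-camera readings for the rest width differed by about 0.5 mm from picture to picture. All of them were clearly under 6 mm and nowhere near the 7.4 mm or more that gauge 2 binding would mean. No check failed.

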